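# Shut the bench gauge on a heel block and lock it

### The arm

A 6-joint arm with a two-finger parallel gripper is mounted at the origin on the work surface. World frame = base frame: x ahead of the robot, y to its left, z up, the work surface at z = 0. Lengths are in m, angles in degrees, forces in N, time in s.
With the tool pointing down it reaches from about 0.375 to 0.75 m from the base axis. Payload 9 kg.
Tool frame: the origin (TCP) lies on the front face of the gripper's body, between the roots of the fingers; the fingertips stand 73 mm ahead of it and the grasp point (between the pads) lies 54 mm ahead of it; z points along the fingers, y is the line along which they close (so a half turn about z gives the same grasp; the last joint's range is limited). The gripper opens to 85 mm and grips with 20 to 120 N. Pads are 22 mm wide; open, the fingers measure 114 mm over their backs; the gripper's body (76 mm by 85 mm) begins 54 mm behind the grasp point. The pads swing forward as they close: fully open they stand 13 mm farther back than shut.
Start: joints at [55.594, 5.964, 5.575, 89.605, 0, 77.527], TCP at [0.224, 0.557, 0.304] pointing down, gripper open.
Joint ranges: [-171.21, 171.21], [-48.23, 106.86], [-62.78, 66.21], [-105.2, 120.99], [-86.42, 89.51], [-180, 180]. Speed limits (degrees/s): [127.2, 127.2, 147.25, 180, 180, 180].

### API

Orientations are given as a 3x3 rotation matrix whose columns are the frame's x, y, z axes.
In Python, from rig import status, viewer, workorder, outline_of, place_of gives the robot as it stands.
- The arm moves only by the shell command python3 -m creep 'ROWS' [FORCE]. ROWS is JSON, a list of rows, each an object of numbers: "fingers": the closure, from -1 (fully open) to 1 (shut); "tx", "ty", "tz": the shift along the world's x, y, z in cm; "roll": the turn about the world's z in degrees. A call has 1 to 10 rows; each row is the pose to reach, as a shift and turn from the pose commanded when the call began; what a row does not reach only later rows make up. A row lasts 1/12 s, in which the tool goes at most 41.7 mm and 7.16 degrees, less where a joint would pass 70% of its speed; a pose out of reach is approached as far as the arm can. A call with a gripper value outside its range is refused whole. The fingers move at their own pace and stop on an object; FORCE is the grip in N (left out, the last holds). Time passes only in rows, so rows that repeat a pose let the fingers close. It gives the time, the measured TCP pose, the force, the opening and the grip force at its end, in the units of the state.
- status.state(): the state, without advancing time (a new reading comes with each control period).
- viewer.get_image(name): name is "side" or "top" or "wrist"; returns a dict with "color" (400x640x3 uint8, blue, green, red), "fx", "fy", "cx", "cy" (pixels), "world_from_camera" (4x4, takes a point from camera to world coordinates). Camera axes: x right, y up, looking along -z (the intrinsics and any distortion apply to the point x, -y, -z); pixel columns grow to the right and rows downward; lengths in m; the calibration is good to about 2 mm. A picture is of the moment at which its call begins. There is no depth.
- workorder.sign_off(): hands the job in; it is judged then, once.
Trained networks look in the newest picture that a camera, given by its name, has taken for a name from the list of things; names that differ only in an ending like _2 or _b are one class to them, and where a whole thing is asked for, a point or a joint stands for the part that bears it (a point fixed in the world has none). Each returns a list of dicts, best first, with "p" (0 to 1); they miss things now and then, are a little off and sometimes report something else, mostly with a low value. They report only what shows in the picture. A call takes as long as a camera call. They do not tell look-alikes from the thing itself.
- outline_of(camera, name): "mask" (400x640 bool, what is visible of it) and "box" ([left, top, right, bottom] in pixels, round what is visible of it).
- place_of(camera, name): "uv" ([column, row] in pixels: a listed point, or the origin of a listed thing).
The state is a dict: "t": time; "qpos": joint angles; "joint_velocities": joint speeds; "tau": joint torques, N m; "ee_pos": TCP position; "tool_rot": TCP orientation; "wrist_force": force on the tool from outside, world axes, zero at the start; "wrist_torque": the same for the moment, N m; "finger_gap": finger opening in m; "finger_force": force on a finger pad.
Only numpy, scipy, OpenCV 4.12 (cv2) and the standard library are available. Lean on these libraries where they do the work, as an engineer would, in place of code of your own. Each camera call takes 0.05 s, during which the arm holds its last target. There are 200 camera calls.

### The job

The black rubber heel block lies loose between the jaws of the bench gauge. Push the sliding jaw along until it presses the block flat and firmly against the fixed jaw, and only then turn the big long-nosed knob clockwise (seen from above) all the way to its end stop to lock the gauge, leaving the block clamped flat between the jaws. Do not turn the small round knob behind the fixed jaw, and do not knock over or shift the things that stand around.

Things in the scene. Friction and masses are not known exactly. Their poses are not given: they have to be found in the camera images.
- gauge: bench gauge, screwed down: green plate 130 (its x) x 380 (its y) x 15 mm thick. Origin: underside, middle of the track; plate from y = -195 to +185 mm, top at z = 15. Sliding jaw runs along y; fixed jaw at y = -150; lock knob's upright axis at x = 0, y = +115. Steel stop pin (8 mm across, 8 mm high) at x = +45, y = +103.5 mm on the plate.
- fixed_face (a point): middle of the fixed jaw's clamping (+y) face, at gauge y = -140 mm, 20 mm above the plate. The fixed jaw is part of the gauge: a plain steel wall 90 (gauge x) x 20 (gauge y) x 38 mm high on the plate.
- jaw_blade: sliding jaw: plain steel wall 90 (gauge x) x 18 (gauge y) mm, from 2 to 38 mm above the plate, that slides along gauge y with about 2 N of friction and stays where it is left. Origin: at plate height, at the middle of its clamping (-y) face.
- jaw_back (a point): middle of the sliding jaw's back (+y) face, 20 mm above the plate: the place to push
- jaw (a joint): travel of the sliding jaw towards the fixed jaw (gauge -y), m: 0 fully open, clamping faces 120 mm apart; 0.080 shut on the heel block lying flat and square (40 mm apart); mechanical end 0.105
- heel: loose black rubber heel block, D-shaped seen from above: flats 40 mm apart (its y), about 76 mm long (its x: from -38 to +37.5 mm, the +x end round), 28 mm high, 0.1 kg. Origin: centre of its underside. It lies on the plate between the jaws, a little askew. Its flats belong against the jaws.
- lock_knob_nose (a point): point on top of the lock knob's nose, 50 mm from the knob's axis, 31 mm above the plate. Black plastic knob: hub 36 mm across, 36 mm high above the plate, and one long nose, 14 mm wide, reaching 58 mm from the axis, from 5 to 31 mm above the plate; stiff (about 0.08 N m), stays where it is left
- lock_knob (a joint): angle of the lock knob, rad, growing clockwise seen from above; end stop (locked) at 4.2. The nose's bearing in the gauge's frame, anticlockwise from the gauge's +x, is 4.2 minus this angle; locked, the nose points along gauge +x and lies against the stop pin
- zero_knob (a joint): small round zeroing knob, 24 mm across and 18 mm high, on the plate behind the fixed jaw (gauge x = +42, y = -178 mm): leave alone. rad, clockwise
- glue: standing white plastic bottle, 58 mm across, 145 mm high; origin at the centre of its underside; leave alone
- spray: standing aluminium can, 54 mm across, 135 mm high; origin at the centre of its underside; leave alone
- tin: low steel jar, 60 mm across, 45 mm high; origin at the centre of its underside; leave alone
- lifts: stack of heel lifts stuck together, 50 x 44 mm, 36 mm high; origin at the centre of its underside; leave alone
There are look-alikes about, which are no part of the job. Leave any green or pink look-alike of the heel alone.

How it is judged:
By the outcome, as a careful person would: the job done as asked, in the order asked, and still so for the second after the job is handed in, with the robot touching nothing.
It also fails if it takes over 54 s, if anything falls off the work surface, if the arm or the gripper's body presses on something with over 40 N, if the wrist force passes 120 N, or if a joint passes its speed limit or range.

## Working session

There is one attempt and no reset: what is moved stays moved. The work goes in short steps, Python scripts to look and compute and a shell command to move; the robot and the scene stay as the last step left them, time stands still between calls to the robot, and variables do not carry over. Pictures are saved under pics/ and viewed, at most 10 in all, crops included, and the job is handed in when it is done.

```bash
ls; mkdir -p pics; cat > h.py <<'E'
import numpy as np, cv2
from rig import status, viewer, workorder, outline_of, place_of
def ray(im,uv):
    d=im.get("dist",None)
    x=(uv[0]-im["cx"])/im["fx"]; y=(uv[1]-im["cy"])/im["fy"]
    T=np.array(im["world_from_camera"]); return T[:3,3],T[:3,:3]@np.array([x,-y,-1])
def at_z(im,uv,z):
    o,d=ray(im,uv); return o+d*(z-o[2])/d[2]
def proj(im,p):
    T=np.linalg.inv(np.array(im["world_from_camera"])); c=T[:3,:3]@np.array(p)+T[:3,3]
    return np.array([im["cx"]+im["fx"]*c[0]/-c[2], im["cy"]-im["fy"]*c[1]/-c[2]])
E
python3 - <<'E'
from h import *
a={}
for c in("top","side"):
    im=viewer.get_image(c); a[c]=im; cv2.imwrite(f"pics/{c}0.png",im["color"]); print(c,im.keys(),np.round(im["world_from_camera"],3).tolist(),im["fx"])
zs=dict(gauge=0,fixed_face=.035,jaw_blade=.015,jaw_back=.035,heel=.015,lock_knob_nose=.046,lock_knob=.04,zero_knob=.03,glue=0,spray=0,tin=0,lifts=0)
for n,z in zs.items():
  for c in a:
    try:
      for r in place_of(c,n)[:3]: print(n,c,round(r["p"],2),np.round(r["uv"],1),np.round(at_z(a[c],r["uv"],z),4))
    except Exception as e: print(n,c,e)
print(status.state())
E
```

```text
pics
top dict_keys(['color', 'fx', 'fy', 'cx', 'cy', 'world_from_camera']) [[-0.022, 0.985, -0.174, 0.432], [-0.999, -0.015, 0.045, 0.027], [0.042, 0.175, 0.984, 0.797], [0.0, 0.0, 0.0, 1.0]] 390.5055240904562
side dict_keys(['color', 'fx', 'fy', 'cx', 'cy', 'world_from_camera']) [[0.857, 0.386, -0.342, 0.287], [-0.516, 0.649, -0.56, -0.458], [0.006, 0.656, 0.755, 0.691], [0.0, 0.0, 0.0, 1.0]] 403.54820450482435
gauge top 0.67 [315.2 207.6] [ 0.5435 -0.0031  0.    ]
gauge side 0.86 [311.1 224.5] [ 0.5489  0.0082 -0.    ]
fixed_face top 0.88 [381.6 214.8] [ 0.5221 -0.1329  0.035 ]
fixed_face side 0.85 [340.3 271.2] [ 0.527  -0.1388  0.035 ]
fixed_face side 0.23 [371.8 229.8] [ 0.6347 -0.0902  0.035 ]
jaw_blade top 0.89 [334.7 208.1] [ 0.5397 -0.042   0.015 ]
jaw_blade top 0.42 [259.8 217.2] [0.5238 0.1089 0.015 ]
jaw_blade side 0.85 [315.8 234.5] [ 0.5384 -0.0294  0.015 ]
jaw_back top 0.83 [320.7 203.5] [ 0.5466 -0.0128  0.035 ]
jaw_back side 0.84 [314.  224.3] [ 0.541  -0.0179  0.035 ]
heel top 0.8 [455.5 245.9] [ 0.4587 -0.2842  0.015 ]
heel top 0.76 [362.8 291.5] [ 0.374  -0.0923  
[... 1534 characters left out ...]
561879e-04, 7.75278471e+01]), 'joint_velocities': array([ 0.0307792 , -0.11198046,  0.0009931 , -0.07541659, -0.07608728,
       -0.00092186]), 'tau': array([ 8.61624776e-04, -5.56769192e+01,  5.03769743e+01,  8.48119871e-04,
       -3.47695559e-04,  1.47409389e-05]), 'ee_pos': array([0.22410339, 0.55659753, 0.30395686]), 'tool_rot': array([[-9.27621726e-01,  3.73520989e-01,  7.03062095e-05],
       [ 3.73520995e-01,  9.27621720e-01,  1.06414963e-04],
       [-2.54693447e-05,  1.24973677e-04, -9.99999992e-01]]), 'wrist_force': array([ 0.35133312, -0.45652082,  0.02032065]), 'wrist_torque': array([ 0.02799459, -0.03629443, -0.04843375]), 'finger_force': 0.0, 'finger_gap': 0.08531212686971701}
```

```bash
python3 -c "
import cv2
a=cv2.imread('pics/top0.png')[90:330,150:490];cv2.imwrite('pics/topc.png',cv2.resize(a,None,fx=2.3,fy=2.3,interpolation=cv2.INTER_CUBIC))
a=cv2.imread('pics/side0.png')[100:390,180:480];cv2.imwrite('pics/sidec.png',cv2.resize(a,None,fx=2,fy=2,interpolation=cv2.INTER_CUBIC))"
```

```text
(no output)
```

View pics/topc.png

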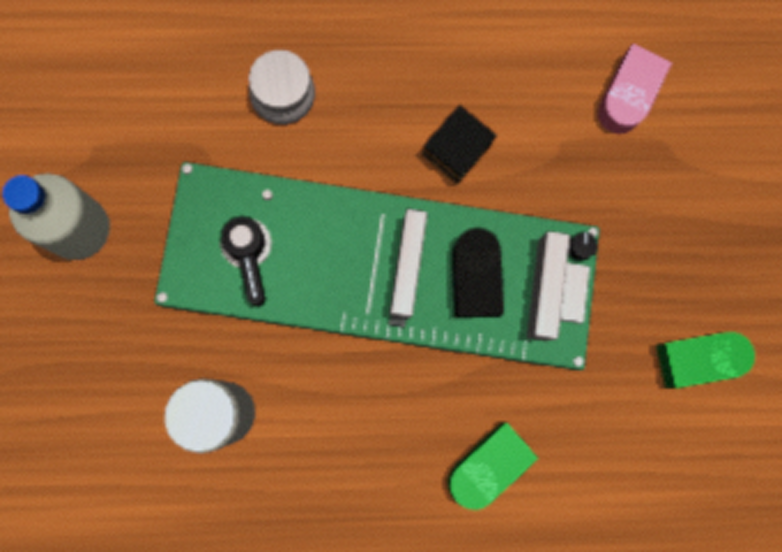

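View pics/sidec.png

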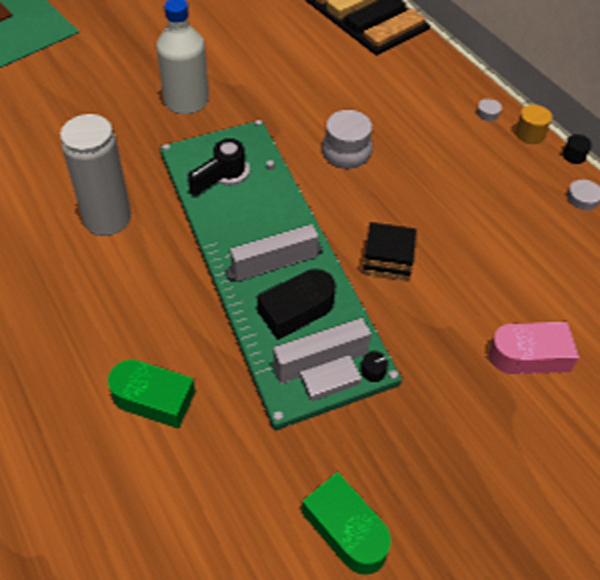

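Top picture: black heel at px (358,208) between the jaws. The look-alikes are green heels at (364,293) and (457,246) and a pink one at (427,127), and the black lifts stack is at (349,153). The long-nosed knob is at (255,194) with its nose towards (260,218), the stop pin is at (266,174), and the small round knob at (404,196) must be left alone. I'm choosing the black heel and the long-nosed knob; the crops above already confirm both.

```bash
cat > pose.py <<'E'
from h import *
from scipy.optimize import least_squares
C=np.array([[65,185],[65,-195],[-65,-195],[-65,185]])/1e3
def world(p,xy,z):
    c,s=np.cos(p[2]),np.sin(p[2]); xy=np.atleast_2d(xy)
    return np.c_[xy@np.array([[c,s],[-s,c]])+p[:2],np.full(len(xy),z)]
def corners(im):
    h=cv2.cvtColor(im["color"],cv2.COLOR_BGR2HSV)
    m=cv2.inRange(h,(55,80,30),(90,255,255))
    m=cv2.morphologyEx(m,cv2.MORPH_CLOSE,np.ones((9,9)))
    n,l,s,cen=cv2.connectedComponentsWithStats(m)
    k=l[208 if im["n"]=="top" else 235, 300 if im["n"]=="top" else 310]
    cs=cv2.findContours((l==k).astype(np.uint8),0,2)[0]
    return cv2.convexHull(max(cs,key=cv2.contourArea))[:,0].astype(float)
def poly(im,p,z=.015): return np.array([proj(im,q) for q in world(p,C,z)],np.float32)
E
python3 - <<'E'
from pose import *
ims={c:viewer.get_image(c) for c in("top","side")}
def fit(cs):
    def f(p):
        r=[]
        for c in cs:
            im=ims[c];H=H0[c]
            P=np.vstack([poly(im,p),poly(im,p,0)]) ; P=cv2.convexHull(P.astype(np.float32)) if c=="side" else poly(im,p)
            r+=[cv2.pointPolygonTest(P,tuple(map(float,q)),True) for q in H]
        return np.array(r)
    return least_squares(f,[.543,0,-.1+0],loss="soft_l1",diff_step=1e-4)
H0={}
for c in ims:
    ims[c]["n"]=c; h=corners(ims[c]); 
    # resample hull
    pts=[]; 
    for a,b in zip(h,np.roll(h,-1,0)):
        n=max(1,int(np.hypot(*(b-a))/5)); pts+=[a+(b-a)*t/n for t in range(n)]
    H0[c]=np.array(pts)
for cs in(["top"],["side"],["top","side"]):
    s=fit(cs); print(cs,np.round(s.x,4),np.degrees(s.x[2]),s.cost,len(s.fun))
p=s.x; np.save("p.npy",p)
G=lambda w:(np.array(w)[:2]-p[:2])@np.array([[np.cos(p[2]),-np.sin(p[2])],[np.sin(p[2]),np.cos(p[2])]])
top=ims["top"]
for n,uv,z in[("hub",(150+242/2.3,90+237/2.3),.051),("nosetip",(150+258/2.3,90+303/2.3),.046),("pin",(150+267/2.3,90+194/2.3),.023),("zero",(150+585/2.3,90+244/2.3),.033)]:
    w=at_z(top,uv,z); print(n,np.round(w,4),np.round(G(w),4))
for c in ims:
  for n,z in(("jaw_back",.035),("jaw_blade",.015),("fixed_face",.035),("lock_knob_nose",.046)):
    r=place_of(c,n)[0]; w=at_z(ims[c],r["uv"],z); print(c,n,np.round(w,4),np.round(G(w),4))
o=cv2.polylines(top["color"].copy(),[poly(top,p).astype(int)],True,(0,0,255),1); 
for q,z in(((0,.115),.051),((.045,.1035),.023),((.042,-.178),.033),((-.045,-.14),.053),((.045,-.14),.053)):
    cv2.circle(o,tuple(int(round(v)) for v in proj(top,world(p,q,z)[0])),1,(0,0,255),-1)
cv2.imwrite("pics/fit.png",cv2.resize(o[140:270,200:440],None,fx=3.3,fy=3.3,interpolation=cv2.INTER_NEAREST))
E
```

```text
['top'] [ 0.5479  0.0023 -0.1715] -9.828335102831092 19.245513797821676 93
['side'] [ 0.543  0.    -0.1  ] -5.729577888647328 95131.39138533562 412
['top', 'side'] [ 0.543  0.    -0.1  ] -5.729577951876516 95344.55422695805 505
hub [0.5666 0.1141 0.051 ] [0.0121 0.1159]
nosetip [0.5113 0.1011 0.046 ] [-0.0416  0.0974]
pin [0.6097 0.0957 0.023 ] [0.0568 0.1019]
zero [ 0.5592 -0.1812  0.033 ] [ 0.0343 -0.1787]
top jaw_back [ 0.5403 -0.0154  0.035 ] [-0.0011 -0.0156]
top jaw_blade [ 0.5387 -0.0416  0.015 ] [-0.0001 -0.0418]
top fixed_face [ 0.522  -0.1367  0.035 ] [-0.0073 -0.1381]
top lock_knob_nose [0.5186 0.1059 0.046 ] [-0.0348  0.1029]
side jaw_back [ 0.547  -0.0203  0.035 ] [ 0.006  -0.0198]
side jaw_blade [ 0.5421 -0.0349  0.015 ] [ 0.0026 -0.0349]
side fixed_face [ 0.526  -0.1366  0.035 ] [-0.0033 -0.1376]
side lock_knob_nose [0.5207 0.1085 0.046 ] [-0.033   0.1057]
```

View pics/fit.png

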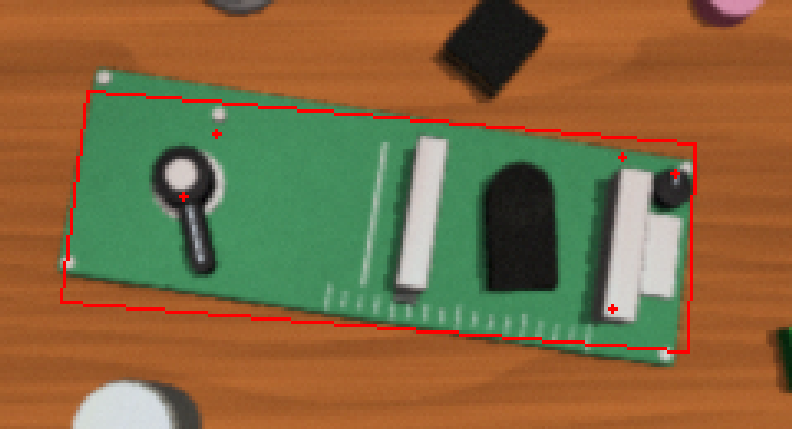

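The joint fit failed because the side-camera mask is bad. I'll use the top fit and check it against known points.

```bash
python3 - <<'E'
from pose import *
ims={c:viewer.get_image(c) for c in("top","side")}
for c in ims: ims[c]["n"]=c
p=np.array([.5479,.0023,-.1715]); np.save("p.npy",p)
# side: corners checked by point marks
def G(w): return (np.array(w)[:2]-p[:2])@np.array([[np.cos(p[2]),-np.sin(p[2])],[np.sin(p[2]),np.cos(p[2])]])
top=ims["top"];side=ims["side"]
S=lambda x,y:(180+x/2,100+y/2)
T=lambda x,y:(200+x/3.3,140+y/3.3)
for n,im,uv,z in[("hub",top,T(182,172),.051),("nosetip",top,T(203,270),.040),("pin",top,T(219,114),.023),("zero",top,T(671,182),.033),
 ("hub",side,S(229,147),.051),("nosetip",side,S(191,180),.046),("pin",side,S(270,164),.023),("zero",side,S(375,360),.033),
 ("jawtop+",top,T(437,138),.053),("jawtop-",top,T(405,288),.053),
 ("fixF",top,T(618,170),.053),("fixF-",top,T(601,318),.053)]:
    w=at_z(im,uv,z); print(n,im["n"],np.round(w,4),np.round(G(w),4))
for c in ims:
  for n,z in(("jaw_back",.035),("jaw_blade",.015),("fixed_face",.035),("lock_knob_nose",.046)):
    r=place_of(c,n)[0]; w=at_z(ims[c],r["uv"],z); print(c,n,np.round(w,4),np.round(G(w),4))
o=side["color"].copy()
cv2.polylines(o,[poly(side,p).astype(int)],True,(0,0,255),1)
for q,z in(((0,.115),.051),((.045,.1035),.023),((.042,-.178),.033),((-.045,-.14),.053),((.045,-.14),.053)):
  for im_ in(o,): cv2.circle(o,tuple(int(round(v)) for v in proj(side,world(p,q,z)[0])),1,(0,0,255),-1)
o2=top["color"].copy()
cv2.polylines(o2,[poly(top,p).astype(int)],True,(0,0,255),1)
for q,z in(((0,.115),.051),((.045,.1035),.023),((.042,-.178),.033),((-.045,-.14),.053),((.045,-.14),.053)):
  cv2.circle(o2,tuple(int(round(v)) for v in proj(top,world(p,q,z)[0])),1,(0,0,255),-1)
a=cv2.resize(o[150:320,250:390],None,fx=3,fy=3,interpolation=0);b=cv2.resize(o2[150:270,210:420],None,fx=1.8,fy=1.8)
b=cv2.copyMakeBorder(b,0,510-b.shape[0],0,0,0);cv2.imwrite("pics/fit2.png",np.hstack([a,b]));print(status.state()["t"])
E
```

```text
hub top [0.5684 0.1143 0.051 ] [0.0011 0.1138]
nosetip top [0.5118 0.103  0.04  ] [-0.0527  0.093 ]
pin top [0.6093 0.0952 0.023 ] [0.0447 0.102 ]
zero top [ 0.5612 -0.1793  0.033 ] [ 0.0441 -0.1767]
hub side [0.57   0.1172 0.051 ] [0.0022 0.117 ]
nosetip side [0.5126 0.0984 0.046 ] [-0.0512  0.0887]
pin side [0.6096 0.0943 0.023 ] [0.0451 0.1012]
zero side [ 0.5608 -0.1793  0.033 ] [ 0.0437 -0.1768]
jawtop+ top [ 0.5863 -0.0357  0.053 ] [ 0.0443 -0.0309]
jawtop- top [ 0.4979 -0.0146  0.053 ] [-0.0464 -0.0252]
fixF top [ 0.5655 -0.1426  0.053 ] [ 0.0421 -0.1398]
fixF- top [ 0.4784 -0.128   0.053 ] [-0.0462 -0.1403]
top jaw_back [ 0.5412 -0.0148  0.035 ] [-0.0037 -0.018 ]
top jaw_blade [ 0.5428 -0.0425  0.015 ] [ 0.0026 -0.045 ]
top fixed_face [ 0.5192 -0.1372  0.035 ] [-0.0045 -0.1423]
top lock_knob_nose [ 0.5179 -0.1342  0.046 ] [-0.0062 -0.1396]
side jaw_back [ 0.5463 -0.0278  0.035 ] [ 0.0036 -0.0299]
side jaw_blade [ 0.5375 -0.0354  0.015 ] [-0.0038 -0.039 ]
side fixed_face [ 0.5309 -0.1338  0.035 ] [ 0.0065 -0.137 ]
side lock_knob_nose [0.5263 0.1122 0.046 ] [-0.0401  0.1046]
2.1
```

View pics/fit2.png

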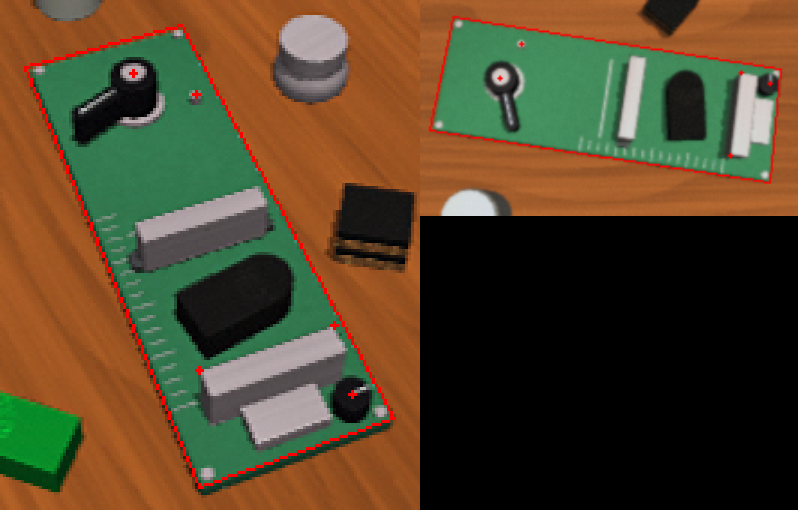

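The top fit matches both views to about 2 mm: pin, hub, zero knob and fixed face all agree. The sliding jaw's back is at gauge y ≈ -20 mm and the nose bearing is ≈ 203°. Next I'll move above the spot behind the jaw with the fingers shut.

```bash
T='{"tx":32.6,"ty":-54.4,"tz":0,"roll":12.1,"fingers":1}'
python3 -m creep '[{"tx":16.3,"ty":-27.2,"roll":12.1,"fingers":1},{"tx":16.3,"ty":-27.2,"roll":12.1,"fingers":1},{"tx":16.3,"ty":-27.2,"roll":12.1,"fingers":1},{"tx":16.3,"ty":-27.2,"roll":12.1,"fingers":1},{"tx":16.3,"ty":-27.2,"roll":12.1,"fingers":1},{"tx":16.3,"ty":-27.2,"roll":12.1,"fingers":1},{"tx":16.3,"ty":-27.2,"roll":12.1,"fingers":1},{"tx":16.3,"ty":-27.2,"roll":12.1,"fingers":1},{"tx":16.3,"ty":-27.2,"roll":12.1,"fingers":1}]' 40
python3 -m creep '[{"tx":16.3,"ty":-27.2,"fingers":1},{"tx":16.3,"ty":-27.2,"fingers":1},{"tx":16.3,"ty":-27.2,"fingers":1},{"tx":16.3,"ty":-27.2,"fingers":1},{"tx":16.3,"ty":-27.2,"fingers":1},{"tx":16.3,"ty":-27.2,"fingers":1},{"tx":16.3,"ty":-27.2,"fingers":1},{"tx":16.3,"ty":-27.2,"fingers":1},{"tx":16.3,"ty":-27.2,"fingers":1},{"tx":16.3,"ty":-27.2,"fingers":1}]'
```

```text
$[0]: bad value
$[0]: bad value
```

```bash
python3 -m creep '[{"tx":16.3,"ty":-27.2,"tz":0,"roll":12.1,"fingers":1},{"tx":16.3,"ty":-27.2,"tz":0,"roll":12.1,"fingers":1},{"tx":16.3,"ty":-27.2,"tz":0,"roll":12.1,"fingers":1},{"tx":16.3,"ty":-27.2,"tz":0,"roll":12.1,"fingers":1},{"tx":16.3,"ty":-27.2,"tz":0,"roll":12.1,"fingers":1},{"tx":16.3,"ty":-27.2,"tz":0,"roll":12.1,"fingers":1},{"tx":16.3,"ty":-27.2,"tz":0,"roll":12.1,"fingers":1},{"tx":16.3,"ty":-27.2,"tz":0,"roll":12.1,"fingers":1},{"tx":16.3,"ty":-27.2,"tz":0,"roll":12.1,"fingers":1}]' 40
```

```text
t: 2.85
ee_pos: [0.3894, 0.281, 0.304]
tool_rot: [[-0.984, 0.175, 0.001], [0.175, 0.984, -0.001], [-0.001, -0.001, -1.0]]
wrist_force: [1.0, 0.4, 0.1]
finger_gap: 0.0001
finger_force: 0.0
```

```bash
python3 -m creep '[{"tx":16.3,"ty":-27.2,"tz":0,"roll":0,"fingers":1},{"tx":16.3,"ty":-27.2,"tz":0,"roll":0,"fingers":1},{"tx":16.3,"ty":-27.2,"tz":0,"roll":0,"fingers":1},{"tx":16.3,"ty":-27.2,"tz":0,"roll":0,"fingers":1},{"tx":16.3,"ty":-27.2,"tz":0,"roll":0,"fingers":1},{"tx":16.3,"ty":-27.2,"tz":0,"roll":0,"fingers":1},{"tx":16.3,"ty":-27.2,"tz":0,"roll":0,"fingers":1},{"tx":16.3,"ty":-27.2,"tz":0,"roll":0,"fingers":1},{"tx":16.3,"ty":-27.2,"tz":0,"roll":0,"fingers":1},{"tx":16.3,"ty":-27.2,"tz":0,"roll":0,"fingers":1}]' 40
python3 -m creep '[{"tx":0,"ty":0,"tz":-4,"roll":0,"fingers":1},{"tx":0,"ty":0,"tz":-8,"roll":0,"fingers":1},{"tx":0,"ty":0,"tz":-12,"roll":0,"fingers":1},{"tx":0,"ty":0,"tz":-15,"roll":0,"fingers":1},{"tx":0,"ty":0,"tz":-17,"roll":0,"fingers":1},{"tx":0,"ty":0,"tz":-17,"roll":0,"fingers":1}]' 40
python3 - <<'E'
from h import *
im=viewer.get_image("side");cv2.imwrite("pics/s1.png",cv2.resize(im["color"][110:330,220:440],None,fx=2.6,fy=2.6))
E
```

```text
t: 3.68
ee_pos: [0.5504, 0.0117, 0.3035]
tool_rot: [[-0.985, 0.173, -0.001], [0.173, 0.985, 0.0], [0.001, 0.0, -1.0]]
wrist_force: [-0.3, 0.9, -0.1]
finger_gap: 0.0001
finger_force: 0.0
t: 4.18
ee_pos: [0.5469, 0.0147, 0.1291]
tool_rot: [[-0.986, 0.169, -0.007], [0.169, 0.986, 0.002], [0.007, 0.001, -1.0]]
wrist_force: [-0.6, 0.9, -1.5]
finger_gap: 0.0
finger_force: 0.0
```

View pics/s1.png

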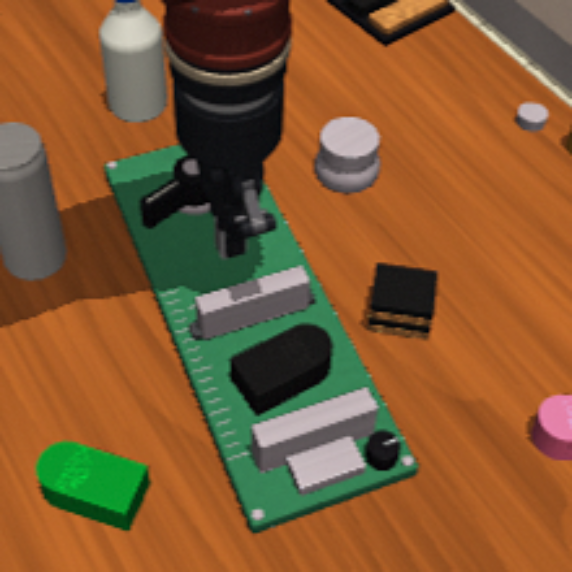

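The shut fingers hang behind the sliding jaw, with the tip at px (311,207), clear of it. I'll lower them gently.

```bash
python3 -c "
from h import *
im=viewer.get_image('side')
for z in(.043,.05,.056,.062): print(z,proj(im,[.547,.013,z]))"
python3 -m creep '[{"tx":0,"ty":0,"tz":-1,"roll":0,"fingers":1},{"tx":0,"ty":0,"tz":-2.2,"roll":0,"fingers":1},{"tx":0,"ty":0,"tz":-2.7,"roll":0,"fingers":1},{"tx":0,"ty":0,"tz":-2.7,"roll":0,"fingers":1}]' 40
```

```text
0.043 [308.9426095  210.68134791]
0.05 [308.89150022 208.5241102 ]
0.056 [308.84717533 206.65322994]
0.062 [308.80236498 204.76185947]
t: 4.62
ee_pos: [0.5495, 0.0128, 0.1056]
tool_rot: [[-0.985, 0.171, -0.002], [0.171, 0.985, 0.0], [0.002, 0.0, -1.0]]
wrist_force: [-0.8, 0.1, -1.4]
finger_gap: -0.0001
finger_force: 0.0
```

```bash
python3 -m creep '[{"tx":-0.1,"ty":-0.6,"tz":0,"roll":0,"fingers":1},{"tx":-0.2,"ty":-1.2,"tz":0,"roll":0,"fingers":1},{"tx":-0.31,"ty":-1.8,"tz":0,"roll":0,"fingers":1},{"tx":-0.42,"ty":-2.4,"tz":0,"roll":0,"fingers":1},{"tx":-0.52,"ty":-3.0,"tz":0,"roll":0,"fingers":1},{"tx":-0.62,"ty":-3.6,"tz":0,"roll":0,"fingers":1},{"tx":-0.73,"ty":-4.2,"tz":0,"roll":0,"fingers":1},{"tx":-0.83,"ty":-4.8,"tz":0,"roll":0,"fingers":1},{"tx":-0.94,"ty":-5.4,"tz":0,"roll":0,"fingers":1},{"tx":-0.94,"ty":-5.4,"tz":0,"roll":0,"fingers":1}]' 40
python3 -m creep '[{"tx":-0.05,"ty":-0.3,"tz":0,"roll":0,"fingers":1},{"tx":-0.1,"ty":-0.6,"tz":0,"roll":0,"fingers":1},{"tx":-0.16,"ty":-0.9,"tz":0,"roll":0,"fingers":1},{"tx":-0.16,"ty":-0.9,"tz":0,"roll":0,"fingers":1}]' 40
python3 - <<'E'
from h import *
p=np.load("p.npy");s=status.state()["ee_pos"];print((s[:2]-p[:2])@np.array([[np.cos(p[2]),-np.sin(p[2])],[np.sin(p[2]),np.cos(p[2])]]))
im=viewer.get_image("top");cv2.imwrite("pics/t2.png",cv2.resize(im["color"][140:270,240:440],None,fx=3,fy=3))
E
```

```text
t: 5.45
ee_pos: [0.5405, -0.0427, 0.107]
tool_rot: [[-0.985, 0.172, -0.0], [0.172, 0.985, -0.001], [0.0, -0.001, -1.0]]
wrist_force: [0.3, -0.5, -0.1]
finger_gap: -0.0001
finger_force: 0.0
t: 5.78
ee_pos: [0.5389, -0.0508, 0.1068]
tool_rot: [[-0.985, 0.171, -0.0], [0.171, 0.985, -0.0], [0.0, -0.0, -1.0]]
wrist_force: [1.4, 0.4, 0.8]
finger_gap: -0.0004
finger_force: 0.1
[ 0.00021057 -0.05386003]
```

View pics/t2.png

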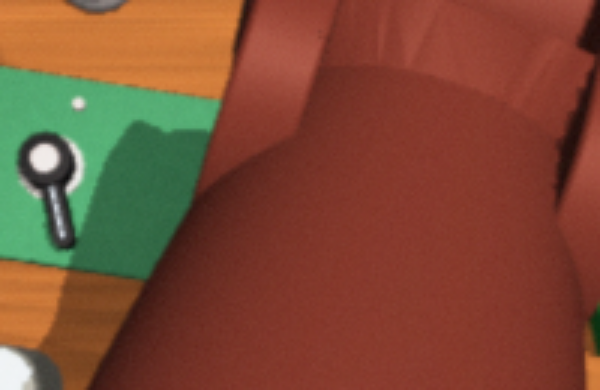

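The arm hides the jaw in the top view. I'll go on in small steps by force.

```bash
python3 -m creep '[{"tx":-0.05,"ty":-0.3,"tz":0,"roll":0,"fingers":1},{"tx":-0.1,"ty":-0.6,"tz":0,"roll":0,"fingers":1},{"tx":-0.17,"ty":-1.0,"tz":0,"roll":0,"fingers":1},{"tx":-0.17,"ty":-1.0,"tz":0,"roll":0,"fingers":1}]' 40
python3 -m creep '[{"tx":-0.02,"ty":-0.15,"tz":0,"roll":0,"fingers":1},{"tx":-0.05,"ty":-0.3,"tz":0,"roll":0,"fingers":1},{"tx":-0.05,"ty":-0.3,"tz":0,"roll":0,"fingers":1}]' 40
python3 - <<'E'
from h import *
p=np.load("p.npy");s=status.state()["ee_pos"];print((s[:2]-p[:2])@np.array([[np.cos(p[2]),-np.sin(p[2])],[np.sin(p[2]),np.cos(p[2])]]))
im=viewer.get_image("side");cv2.imwrite("pics/s3.png",cv2.resize(im["color"][180:320,250:410],None,fx=3.5,fy=3.5))
E
```

```text
t: 6.17
ee_pos: [0.5371, -0.061, 0.1067]
tool_rot: [[-0.985, 0.171, -0.001], [0.171, 0.985, -0.0], [0.001, -0.0, -1.0]]
wrist_force: [-1.4, 0.4, -0.1]
finger_gap: -0.0001
finger_force: 0.2
t: 6.42
ee_pos: [0.5367, -0.0636, 0.1068]
tool_rot: [[-0.985, 0.171, -0.0], [0.171, 0.985, 0.0], [0.0, -0.0, -1.0]]
wrist_force: [-1.0, 1.3, -0.7]
finger_gap: 0.0002
finger_force: 0.6
[ 0.00022075 -0.06685231]
```

View pics/s3.png

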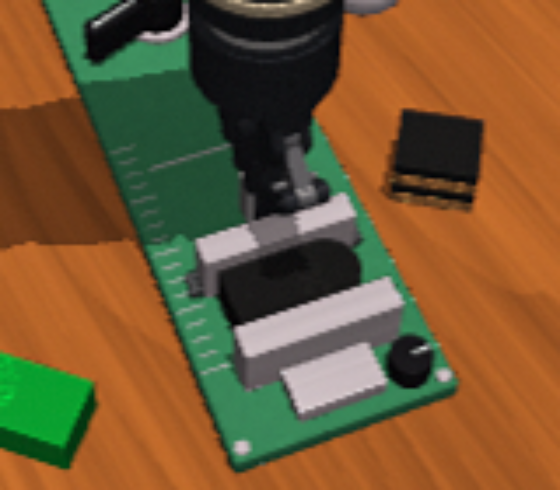

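The jaw is nearly shut on the block, with a small gap left and the heel almost square. I'll go on in 2 mm steps, watching the force.

```bash
python3 -m creep '[{"tx":-0.03,"ty":-0.2,"tz":0,"roll":0,"fingers":1},{"tx":-0.07,"ty":-0.4,"tz":0,"roll":0,"fingers":1},{"tx":-0.07,"ty":-0.4,"tz":0,"roll":0,"fingers":1}]' 40
python3 -m creep '[{"tx":-0.03,"ty":-0.2,"tz":0,"roll":0,"fingers":1},{"tx":-0.03,"ty":-0.2,"tz":0,"roll":0,"fingers":1}]' 40
```

```text
t: 6.72
ee_pos: [0.5364, -0.0654, 0.1069]
tool_rot: [[-0.986, 0.169, 0.001], [0.169, 0.986, 0.006], [-0.0, 0.006, -1.0]]
wrist_force: [3.5, 15.8, 0.3]
finger_gap: 0.0001
finger_force: 8.0
t: 6.88
ee_pos: [0.5363, -0.0658, 0.1069]
tool_rot: [[-0.986, 0.168, 0.002], [0.168, 0.986, 0.009], [-0.0, 0.009, -1.0]]
wrist_force: [3.9, 25.4, 3.3]
finger_gap: -0.0002
finger_force: 12.8
```

```bash
python3 -m creep '[{"tx":-0.03,"ty":-0.2,"tz":0,"roll":0,"fingers":1},{"tx":-0.03,"ty":-0.2,"tz":0,"roll":0,"fingers":1}]' 40
```

```text
t: 7.05
ee_pos: [0.5362, -0.0662, 0.1069]
tool_rot: [[-0.986, 0.166, 0.003], [0.166, 0.986, 0.013], [-0.001, 0.013, -1.0]]
wrist_force: [6.4, 34.1, 3.5]
finger_gap: 0.0
finger_force: 17.8
```

34 N, so the block is firmly clamped. I'll back off, lift, look, and work out the knob arc.

```bash
python3 -m creep '[{"tx":0.2,"ty":1,"tz":0,"roll":0,"fingers":1},{"tx":0.5,"ty":3,"tz":0,"roll":0,"fingers":1},{"tx":1,"ty":6,"tz":0,"roll":0,"fingers":1},{"tx":1,"ty":6,"tz":4,"roll":0,"fingers":1},{"tx":1,"ty":6,"tz":8,"roll":0,"fingers":1},{"tx":1,"ty":6,"tz":8,"roll":0,"fingers":1}]' 40
python3 - <<'E'
from pose import *
p=np.load("p.npy");tcp=np.array([.5455,-.0118,.187]);print(status.state()["ee_pos"])
im=viewer.get_image("side");cv2.imwrite("pics/s4.png",cv2.resize(im["color"][150:320,240:410],None,fx=3.4,fy=3.4))
def G(w): return (np.array(w)[:2]-p[:2])@np.array([[np.cos(p[2]),-np.sin(p[2])],[np.sin(p[2]),np.cos(p[2])]])
def c(phi,gap,r=.040):
    a=np.radians(phi);n=np.array([np.cos(a),np.sin(a)]);t=np.array([-n[1],n[0]])
    h=.011*abs(n[1])+.016*abs(n[0])+.007+gap
    return world(p,np.array([0,.115])+r*n+h*t,0)[0,:2]
s=c(203,.010);print("start",s,"shift cm",np.round((s-tcp[:2])*100,1))
for a in range(195,-9,-15): print(a,np.round((c(a,-.001)-s)*100,1))
E
```

```text
t: 7.55
ee_pos: [0.5488, -0.0119, 0.195]
tool_rot: [[-0.985, 0.17, 0.01], [0.17, 0.985, -0.003], [-0.011, -0.002, -1.0]]
wrist_force: [2.2, -0.6, 1.9]
finger_gap: -0.0001
finger_force: 0.0
[ 0.54881153 -0.01192581  0.19502044]
start [0.53678917 0.0714187 ] shift cm [-0.9  8.3]
195 [-0.7  1.6]
180 [-1.2  2.9]
165 [-1.6  3.9]
150 [-1.6  5. ]
135 [-1.3  6.2]
120 [-0.5  7.4]
105 [0.6 8.2]
90 [2.1 8.7]
75 [2.9 8.9]
60 [3.8 9. ]
45 [4.9 8.8]
30 [6.  8.2]
15 [6.8 7.2]
0 [7.4 5.9]
```

View pics/s4.png

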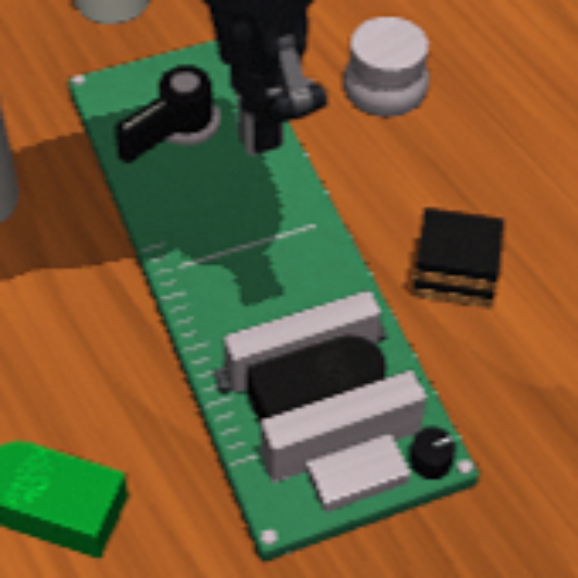

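The block sits flat between both jaws and the knob hasn't moved. I'll go to the trailing side of the nose and lower there.

```bash
python3 -m creep '[{"tx":-0.4,"ty":4.1,"tz":0,"roll":0,"fingers":1},{"tx":-0.9,"ty":8.3,"tz":0,"roll":0,"fingers":1},{"tx":-0.9,"ty":8.3,"tz":0,"roll":0,"fingers":1},{"tx":-0.9,"ty":8.3,"tz":-2,"roll":0,"fingers":1},{"tx":-0.9,"ty":8.3,"tz":-4,"roll":0,"fingers":1},{"tx":-0.9,"ty":8.3,"tz":-6,"roll":0,"fingers":1},{"tx":-0.9,"ty":8.3,"tz":-8.3,"roll":0,"fingers":1},{"tx":-0.9,"ty":8.3,"tz":-8.3,"roll":0,"fingers":1}]' 40
python3 -m creep '[{"tx":-0.3,"ty":0.8,"tz":0,"roll":0,"fingers":1},{"tx":-0.7,"ty":1.6,"tz":0,"roll":0,"fingers":1},{"tx":-1.0,"ty":2.3,"tz":0,"roll":0,"fingers":1},{"tx":-1.2,"ty":2.9,"tz":0,"roll":0,"fingers":1},{"tx":-1.2,"ty":2.9,"tz":0,"roll":0,"fingers":1}]' 40
```

```text
t: 8.27
ee_pos: [0.5339, 0.0716, 0.0989]
tool_rot: [[-0.985, 0.171, -0.007], [0.171, 0.985, 0.0], [0.007, -0.001, -1.0]]
wrist_force: [-1.1, -0.6, 0.1]
finger_gap: -0.0001
finger_force: 0.0
t: 8.68
ee_pos: [0.5248, 0.1019, 0.1052]
tool_rot: [[-0.986, 0.169, 0.002], [0.169, 0.986, 0.0], [-0.002, 0.001, -1.0]]
wrist_force: [0.2, -0.3, -0.3]
finger_gap: -0.0001
finger_force: 0.0
```

```bash
python3 -m creep '[{"tx":-0.4,"ty":1.0,"tz":0,"roll":0,"fingers":1},{"tx":-0.4,"ty":2.1,"tz":0,"roll":0,"fingers":1},{"tx":-0.1,"ty":3.3,"tz":0,"roll":0,"fingers":1},{"tx":0.7,"ty":4.5,"tz":0,"roll":0,"fingers":1},{"tx":1.8,"ty":5.3,"tz":0,"roll":0,"fingers":1},{"tx":2.6,"ty":5.6,"tz":0,"roll":0,"fingers":1},{"tx":3.3,"ty":5.8,"tz":0,"roll":0,"fingers":1},{"tx":3.3,"ty":5.8,"tz":0,"roll":0,"fingers":1}]' 40
python3 - <<'E'
from h import *
im=viewer.get_image("side");cv2.imwrite("pics/s5.png",cv2.resize(im["color"][100:260,200:380],None,fx=3.4,fy=3.4))
E
```

```text
t: 9.35
ee_pos: [0.5583, 0.1594, 0.1038]
tool_rot: [[-0.985, 0.17, -0.0], [0.17, 0.985, 0.001], [0.0, 0.001, -1.0]]
wrist_force: [0.9, -0.4, 0.1]
finger_gap: 0.0001
finger_force: 0.0
```

View pics/s5.png

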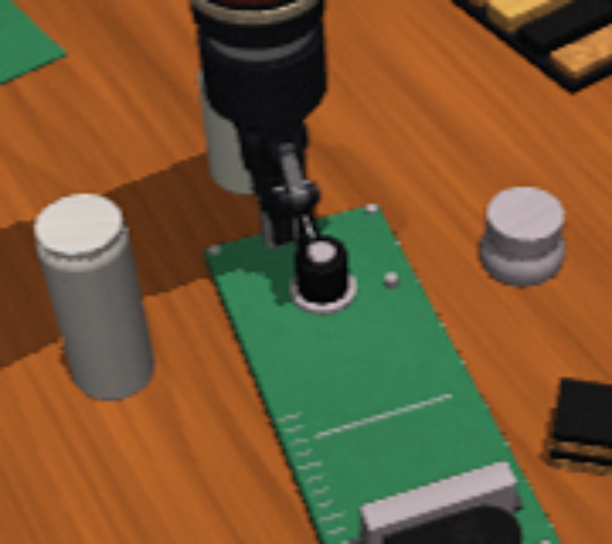

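The nose is now along gauge +y, behind the hub, and pushed from the left as planned. Carrying on towards the pin.

```bash
python3 -m creep '[{"tx":0.8,"ty":0.2,"tz":0,"roll":0,"fingers":1},{"tx":1.7,"ty":0.3,"tz":0,"roll":0,"fingers":1},{"tx":2.8,"ty":0.1,"tz":0,"roll":0,"fingers":1},{"tx":3.9,"ty":-0.5,"tz":0,"roll":0,"fingers":1},{"tx":4.7,"ty":-1.5,"tz":0,"roll":0,"fingers":1},{"tx":5.1,"ty":-2.3,"tz":0,"roll":0,"fingers":1},{"tx":5.1,"ty":-2.3,"tz":0,"roll":0,"fingers":1}]' 40
python3 -m creep '[{"tx":0.05,"ty":-0.2,"tz":0,"roll":0,"fingers":1},{"tx":0.1,"ty":-0.4,"tz":0,"roll":0,"fingers":1},{"tx":0.1,"ty":-0.4,"tz":0,"roll":0,"fingers":1}]' 40
```

```text
t: 9.98
ee_pos: [0.6091, 0.1344, 0.104]
tool_rot: [[-0.985, 0.172, 0.0], [0.172, 0.985, 0.0], [-0.0, 0.0, -1.0]]
wrist_force: [-0.3, -0.2, 0.0]
finger_gap: 0.0
finger_force: 0.0
t: 10.23
ee_pos: [0.6094, 0.1316, 0.1041]
tool_rot: [[-0.985, 0.171, 0.0], [0.171, 0.985, 0.0], [-0.0, 0.0, -1.0]]
wrist_force: [0.3, 0.2, -0.0]
finger_gap: 0.0003
finger_force: 0.3
```

```bash
python3 -m creep '[{"tx":0,"ty":-0.2,"tz":0,"roll":0,"fingers":1},{"tx":0,"ty":-0.2,"tz":0,"roll":0,"fingers":1}]' 40
python3 -m creep '[{"tx":0,"ty":-0.2,"tz":0,"roll":0,"fingers":1},{"tx":0,"ty":-0.2,"tz":0,"roll":0,"fingers":1}]' 40
```

```text
t: 10.4
ee_pos: [0.6094, 0.1297, 0.104]
tool_rot: [[-0.985, 0.171, 0.0], [0.171, 0.985, 0.0], [-0.0, 0.0, -1.0]]
wrist_force: [-0.9, 0.4, 0.0]
finger_gap: -0.0004
finger_force: 0.6
t: 10.57
ee_pos: [0.6095, 0.129, 0.1041]
tool_rot: [[-0.986, 0.17, 0.0], [0.17, 0.986, 0.004], [0.0, 0.004, -1.0]]
wrist_force: [-1.4, 9.6, 0.6]
finger_gap: 0.0
finger_force: 4.6
```

```bash
python3 -m creep '[{"tx":0,"ty":-0.15,"tz":0,"roll":0,"fingers":1},{"tx":0,"ty":-0.15,"tz":0,"roll":0,"fingers":1}]' 40
```

```text
t: 10.73
ee_pos: [0.6094, 0.1286, 0.1041]
tool_rot: [[-0.986, 0.169, 0.0], [0.169, 0.986, 0.006], [0.001, 0.006, -1.0]]
wrist_force: [-0.5, 15.8, 0.0]
finger_gap: 0.0002
finger_force: 7.6
```

The knob is hard against the stop at 16 N. Backing off, lifting clear and checking.

```bash
python3 -m creep '[{"tx":0.2,"ty":1.2,"tz":0,"roll":0,"fingers":1},{"tx":0.4,"ty":2.2,"tz":0,"roll":0,"fingers":1},{"tx":0.4,"ty":2.2,"tz":4,"roll":0,"fingers":1},{"tx":0.4,"ty":2.2,"tz":8,"roll":0,"fingers":1},{"tx":0.4,"ty":2.2,"tz":12,"roll":0,"fingers":1},{"tx":0.4,"ty":2.2,"tz":16,"roll":0,"fingers":1},{"tx":0.4,"ty":2.2,"tz":20,"roll":0,"fingers":1},{"tx":0.4,"ty":2.2,"tz":20,"roll":0,"fingers":1}]' 40
python3 -m creep '[{"tx":-15,"ty":25,"tz":0,"roll":0,"fingers":1},{"tx":-15,"ty":25,"tz":0,"roll":0,"fingers":1},{"tx":-15,"ty":25,"tz":0,"roll":0,"fingers":1},{"tx":-15,"ty":25,"tz":0,"roll":0,"fingers":1},{"tx":-15,"ty":25,"tz":0,"roll":0,"fingers":1},{"tx":-15,"ty":25,"tz":0,"roll":0,"fingers":1},{"tx":-15,"ty":25,"tz":0,"roll":0,"fingers":1},{"tx":-15,"ty":25,"tz":0,"roll":0,"fingers":1},{"tx":-15,"ty":25,"tz":0,"roll":0,"fingers":1}]' 40
python3 - <<'E'
from pose import *
p=np.load("p.npy")
o=[]
for c,(y,x,h,w) in(("top",(100,150,210,290)),("side",(130,210,210,200))):
    im=viewer.get_image(c);k=im["color"].copy()
    o.append(cv2.resize(k[y:y+h,x:x+w],None,fx=1.6,fy=1.6,interpolation=2))
cv2.imwrite("pics/end.png",np.hstack(o))
E
```

```text
t: 11.4
ee_pos: [0.6159, 0.1485, 0.3138]
tool_rot: [[-0.985, 0.171, 0.013], [0.171, 0.985, -0.0], [-0.013, 0.002, -1.0]]
wrist_force: [1.4, 0.4, 1.9]
finger_gap: 0.0004
finger_force: 0.0
t: 12.15
ee_pos: [0.4622, 0.4002, 0.3039]
tool_rot: [[-0.986, 0.167, 0.001], [0.167, 0.986, -0.0], [-0.001, -0.0, -1.0]]
wrist_force: [0.3, -0.3, 1.0]
finger_gap: 0.0002
finger_force: 0.0
```

View pics/end.png

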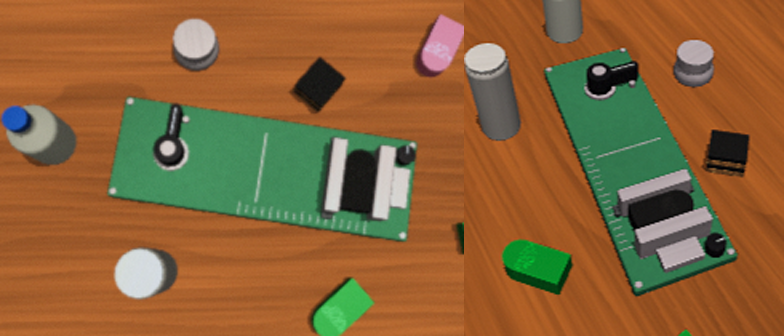

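In both views the nose lies against the pin along gauge +x (crop (176,118)). The heel is flat between the jaws (crop (360,180)) and everything else stands where it was.

```bash
python3 -c "
from rig import workorder
print(workorder.sign_off())"
```

```text
the job is handed in; nothing more can be done
None
```

I pushed the jaw until it held the heel block flat against the fixed jaw at about 34 N, then turned the long-nosed knob clockwise to its end stop (about 16 N against it); the small knob and surrounding things look unmoved in the final pictures, and the job is handed in.

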